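# Release a sample holder from a ratchet clamp and seat it in the reader's V nest

## Robot

A 7-joint arm with a two-finger parallel gripper is mounted at the origin on the work surface. World frame = base frame: x ahead of the robot, y to its left, z up, the work surface at z = 0. Lengths are in mm, angles in rad, forces in N, time in s.
With the tool pointing down it reaches from about 425 to 875 mm from the base axis. Payload 8.4 kg.
Tool frame: the origin (TCP) lies between the finger pads; the fingertips stand 22 mm ahead of it and the grasp point (between the pads) lies 3 mm ahead of it (tip_extent is the distance from the TCP to the fingertips, in mm); z points along the fingers, y is the line along which they close (so a half turn about z gives the same grasp; the last joint's range is limited). The gripper opens to 87 mm and grips with 3 to 60 N. Pads are 19 mm wide; open, the fingers measure 117 mm over their backs; the gripper's body (75 mm by 190 mm) begins 51 mm behind the grasp point.
Start: joints at [-1.286, 0.333, 0.04, 1.465, -0.013, 1.343, -0.059], TCP at [243.39, 602.682, 244.546] pointing down, gripper open.
Joint ranges: [-2.58, 2.58], [-0.38, 2.09], [-1.3, 1.39], [0.25, 2.4], [-1.5, 4.64], [0.08, 2.09], [-2.65, 2.65]. Speed limits (rad/s): [2.22, 2.22, 2.79, 2.79, 3.14, 3.14, 3.14].

## Interface

Orientations are given as a unit quaternion [x, y, z, w].
In Python, from cell import sense, capture, calibration, close_job, outline_of, tip_extent gives the robot as it stands.
- The arm moves only by the tool carry_out, never from a script. Its arguments are lists of equal length, an entry for each row: "claw": the closure, from 0 (fully open) to 1 (shut); "slide": the shift along the world's x, y, z in m, a list of three; "spin": the turn about the world's z in rad. In form: {"claw": [claw, ...], "slide": [[x, y, z], ...], "spin": [spin, ...]}. A call has 1 to 12 rows; each row shifts and turns the commanded pose from where the row before left it; what a row does not reach is not made up. A row lasts 1/10 s, in which the tool goes at most 50 mm and 8.59 degrees, less where a joint would pass 70% of its speed; a pose out of reach is approached as far as the arm can. A call with a gripper value outside its range is refused whole. The fingers move at their own pace and stop on an object; "force" is the grip in N (left out, the last holds). Time passes only in rows, so rows that do not move let the fingers close. It gives the time, the measured TCP pose, the force, the opening and the grip force at its end, in the units of the state.
- sense(): the state, without advancing time (a new reading comes with each control period).
- capture(name): name is "side" or "top" or "wrist"; returns the picture (420x560x3 uint8, blue, green, red); there is no depth.
- calibration(name): a dict with "fx", "fy", "cx", "cy" (pixels), "D" ([k1, k2, p1, p2, k3] as OpenCV has them; the pictures are not rectified), "extrinsics" (4x4, takes a point from world to camera coordinates); the wrist camera has in their place "T_tool_cam" (4x4, takes a point from camera to tool coordinates, whose origin is the TCP and whose axes are the flange's). Camera axes: x right, y down, z forward; pixel columns grow to the right and rows downward; lengths in mm; the calibration is good to about 2 mm. A picture is of the moment at which its call begins: read the wrist's pose just before it. calibration takes no time and is no camera call.
- close_job(): hands the job in; it is judged then, once.
Trained networks look in the newest picture that a camera, given by its name, has taken for a name from the list of things; names that differ only in an ending like _2 or _b are one class to them, and where a whole thing is asked for, a point or a joint stands for the part that bears it (a point fixed in the world has none). Each returns a list of dicts, best first, with "p" (0 to 1); they miss things now and then, are a little off and sometimes report something else, mostly with a low value. They report only what shows in the picture. A call takes as long as a camera call.
- outline_of(query, camera): "mask" (420x560 bool, what is visible of it) and "rect" ([left, top, right, bottom] in pixels, round what is visible of it).
The state is a dict: "t": time; "joint_positions": joint angles; "qd": joint speeds; "joint_efforts": joint torques, N m; "eef_pos": TCP position; "orientation": TCP orientation; "contact_force": force on the tool from outside, world axes, zero at the start; "torque": the same for the moment, N m; "gripper_width": finger opening in mm; "grasp_force": force on a finger pad.
Only numpy, scipy, OpenCV 4.12 (cv2) and the standard library are available. Lean on these libraries where they do the work, as an engineer would, in place of code of your own. Each camera call takes 0.05 s, during which the arm holds its last target. There are 200 camera calls.

## Task

Lift the red sprung pawl off the ratchet wheel of the clamp and keep it up until the jaw has run fully back, then let the pawl spring down again. Slide the freed sample holder across the bench, upright and without lifting it, between the converging guides of the yellow reader until it is fully home against both, and let go of it. Leave the other things on the bench where they are.

Things in the scene. Friction and masses are not known exactly. Their poses are not given: they have to be found in the camera images.
- clamp: blue ratchet clamp fixed to the bench, to the left or right. Origin on the bench under the middle of the clamping gap (mm from here): fixed jaw 18 high, face at y = -24; aluminium sliding jaw 18 high, rubber face at y = +24 when shut; a beam 18 high at x = +45 to +65 closes the throat behind; open to -x. The clamp reaches from y = -54 to +190 and no further out than x = -25
- axle (a point): centre of the steel ratchet wheel (61 mm across, 10 mm thick), 58 mm above the bench, at x = 30, y = 100 mm in the clamp's frame; its axle runs along the clamp's x. Two bearing posts 24 mm to its -x and 30 mm to its +x side reach 67 mm high
- jaw (a joint): travel of the sliding jaw (m): 0 clamped, 0.024 fully back (along the clamp's +y). A spring always drives it back and a damper slows it: the whole run takes about 1 s once the pawl is clear. If the pawl is let down early it catches the next tooth
- pawl (a joint): angle of the red pawl (rad): 0 engaged, grows as its nose lifts, at most 0.7; its hinge runs along the clamp's x axis. The nose is clear of the teeth above about 0.1; a spring pushes it down. Lifting takes about 6 to 8 N at the tab
- pawl_tab (a point): the place to pinch on the pawl's upright red tab, a plate 10 mm thick (along the clamp's x), 22 mm long (along its y), 30 mm high, free on both broad sides. The point is mid-plate, 12 mm under the top edge; when engaged 115 mm above the bench, straight over the wheel, so it and the pawl (127 mm high) stand in the way of low sideways moves. It moves with the pawl
- pawl_pivot (a point): hinge of the pawl, 82 mm above the bench, 70 mm from the tab towards the clamp's +y; the tab swings up in an arc about it
- holder: cylindrical aluminium sample holder with a blue band, a blue spot on top and a slippery white foot, 48 mm across, 56 mm high, about 0.36 kg, standing on the bench in the clamp's throat. Origin at the centre of its underside
- reader: yellow and black reader fixed to the bench, on the other side from the clamp. Origin on the bench at the centre of a fully seated holder. Two white guide walls 18 mm high converge towards its +x, each 40 degrees from x; the mouth, about 113 mm wide, opens to its -x, 30 mm before the origin. Black side arms 18 mm high; the case (56 mm high) starts at x = +70 mm
- nest (a point): the point on the bench at the centre of the fully seated holder's underside (the reader's origin)
- bottle: bystander: white bottle with a blue cap, 56 mm across, 120 mm high, origin under its centre
- boat: bystander: blue square weighing boat, 60 x 60 x 14 mm, origin under its centre
- carton: bystander: cardboard box, 50 x 70 x 45 mm, origin under its centre
- spoon: bystander: steel sample spoon, 160 mm long

How it is judged (in metres and radians):
On the way:
1. the pawl is held up off the wheel while the jaw has run fully back (value of joint jaw above 0.021 m and value of joint pawl above 0.09 rad), for 0.2 s.
At the end, for the whole second after the job is handed in: the holder stands upright (within 3 degrees) and still on the bench, its centre within 4 mm of the fully seated point between the reader's guides; the clamp's jaw is fully back (over 21 mm) and the pawl has sprung down again (under 0.09 rad) (horizontal distance between holder and nest below 0.004 m and height (world z) of holder below 0.003 m and angle between holder's own z axis and vertical below 0.05 rad and linear speed of holder below 0.01 m/s and value of joint jaw above 0.021 m and value of joint pawl below 0.09 rad); the robot touches nothing.
It fails at once if the holder is lifted more than 20 mm off the bench (height (world z) of holder above 0.02 m).
It fails at once if the holder is knocked over (angle between holder's own z axis and vertical above 0.5 rad).
It fails at once if a bystander is moved more than 25 mm (distance of any of bottle, boat, carton, spoon from where it was at the start of the episode above 0.025 m).
It also fails if it takes over 72 s, if anything falls off the work surface, if the arm or the gripper's body presses on something with over 40 N, if the wrist force passes 120 N, or if a joint passes its speed limit or range.

## Working session

There is one attempt and no reset: what is moved stays moved. The work goes in short steps, Python scripts to look and compute and a tool call to move; the robot and the scene stay as the last step left them, time stands still between calls to the robot, and variables do not carry over. Pictures are saved under pics/ and viewed, at most 10 in all, crops included, and the job is handed in when it is done.

Besides the shell and the picture viewer there is one more tool, called after ">>>" in YAML: its name, and indented under it one key for each argument. carry_out: Moves the arm, as the interface text tells. Its arguments: {"type":"object","properties":{"claw":{"type":"array","items":{"type":"number"}},"slide":{"type":"array","items":{"type":"array","items":{"type":"number"}}},"spin":{"type":"array","items":{"type":"number"}},"force":{"type":"number"}},"required":["claw","slide","spin"]}

```bash
ls; mkdir -p pics; cat > h.py <<'E'
import numpy as np, cv2
from cell import *
from scipy.spatial.transform import Rotation as R
def cam(name, s=None):
    c=calibration(name); K=np.array([[c['fx'],0,c['cx']],[0,c['fy'],c['cy']],[0,0,1.]]); D=np.array(c['D'],float)
    if 'extrinsics' in c: E=np.array(c['extrinsics'],float)
    else:
        s=s or sense(); T=np.eye(4); T[:3,:3]=R.from_quat(s['orientation']).as_matrix(); T[:3,3]=s['eef_pos']
        E=np.linalg.inv(T@np.array(c['T_tool_cam'],float))
    return K,D,E
def proj(cm,P):
    K,D,E=cm; return cv2.projectPoints(np.asarray(P,float).reshape(-1,3),cv2.Rodrigues(E[:3,:3])[0],E[:3,3],K,D)[0].reshape(-1,2)
def ray(cm,uv):
    K,D,E=cm; u=cv2.undistortPoints(np.asarray(uv,float).reshape(-1,1,2),K,D).reshape(-1,2)
    d=np.c_[u,np.ones(len(u))]@E[:3,:3]; return -E[:3,:3].T@E[:3,3], d
def atz(cm,uv,z):
    o,d=ray(cm,uv); return o+d*((z-o[2])/d[:,2])[:,None]
E
python3 - <<'E'
from h import *
s=sense(); print(s['t'],s['eef_pos'],s['orientation'],s['gripper_width'])
for n in ['top','side']:
    im=capture(n); cv2.imwrite(f'pics/{n}1.png',im); np.save(f'/tmp/{n}.npy',im); cm=cam(n)
    print(n,'cam at',ray(cm,[[280,210]])[0].round())
    for q in ['clamp','axle','pawl_tab','jaw','holder','reader','bottle','boat','carton','spoon']:
        for r in outline_of(q,n)[:1]:
            m=r['mask']; ys,xs=np.nonzero(m); print(q,round(r['p'],2),np.round(r['rect']),'cen',xs.mean().round(1),ys.mean().round(1),len(xs),atz(cm,[[xs.mean(),ys.mean()]],0)[0].round())
            np.save(f'/tmp/{n}_{q}.npy',m)
E
```

```text
pics
0.0 [243.25233916 602.29023287 243.65410489] [ 1.90729684e-01  9.81642259e-01 -8.07800394e-04 -1.01537396e-04] 86.81999243896307
top cam at [ 427.   33. 1241.]
clamp 0.67 [268. 155. 355. 215.] cen 308.3 181.0 1972 [611. -86.   0.]
axle 0.63 [266. 160. 354. 216.] cen 308.2 180.8 1924 [611. -86.   0.]
pawl_tab 0.66 [275. 164. 309. 177.] cen 291.2 170.1 183 [641. -38.   0.]
jaw 0.94 [279. 169. 326. 203.] cen 309.2 185.4 413 [598. -89.   0.]
holder 0.68 [321. 193. 343. 213.] cen 331.1 198.7 283 [ 562. -151.    0.]
reader 0.95 [203. 120. 256. 194.] cen 229.7 147.5 2087 [702. 137.   0.]
bottle 0.69 [130. 263. 155. 285.] cen 138.5 273.3 475 [345. 382.   0.]
boat 0.87 [397. 243. 426. 269.] cen 408.4 258.0 484 [ 398. -371.    0.]
carton 0.66 [ 96. 169. 124. 191.] cen 110.0 178.1 554 [610. 474.   0.]
spoon 0.89 [412. 148. 428. 204.] cen 417.7 170.9 433 [ 646. -401.    0.]
side cam at [ 193. -877. 1143.]
clamp 0.69 [305. 201. 342. 286.] cen 322.7 244.9 1566 [613. -79.   0.]
axle 0.71 [304. 197. 338. 281.] cen 322.7 245.1 1697 [613. -80.   0.]
pawl_tab 0.44 [307. 198. 340. 287.] cen 322.7 244.8 1671 [613. -79.   0.]
jaw 0.49 [306. 222. 331. 257.] cen 322.1 242.5 251 [615. -70.   0.]
holder 0.61 [306. 248. 323. 274.] cen 314.3 260.8 379 [ 569. -124.    0.]
reader 0.68 [278. 160. 350. 209.] cen 317.1 184.3 1998 [689. 155.   0.]
bottle 0.86 [186. 136. 209. 167.] cen 196.0 153.1 498 [353. 426.   0.]
boat 0.77 [272. 342. 299. 368.] cen 285.8 354.4 584 [ 398. -366.    0.]
carton 0.76 [253. 113. 272. 139.] cen 262.0 126.8 362 [610. 490.   0.]
spoon 0.87 [347. 321. 409. 342.] cen 382.6 333.0 477 [ 650. -392.    0.]
```

```bash
python3 - <<'E'
import numpy as np,cv2
t=np.load('/tmp/top.npy'); s=np.load('/tmp/side.npy')
a=cv2.resize(t[110:225,190:370],None,fx=4.4,fy=4.4,interpolation=cv2.INTER_CUBIC)
b=cv2.resize(s[150:295,265:365],None,fx=4.1,fy=4.1,interpolation=cv2.INTER_CUBIC)
cv2.imwrite('pics/a.png',a);cv2.imwrite('pics/b.png',b)
E
```

```text
(no output)
```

View pics/a.png

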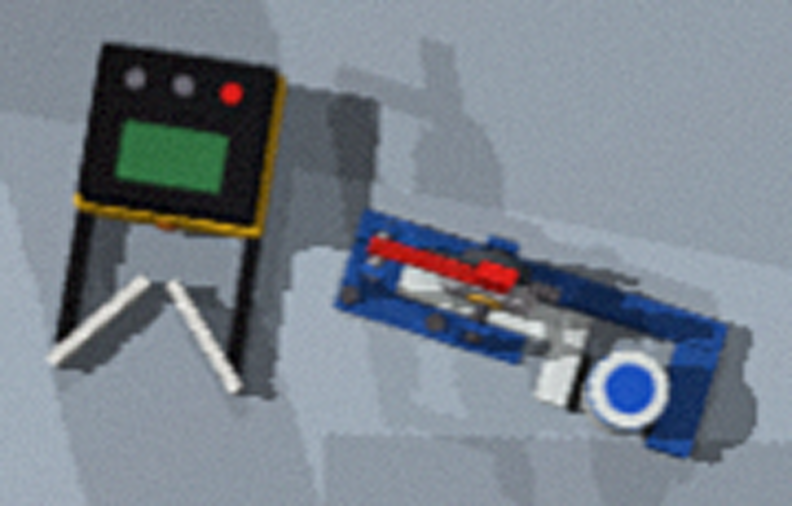

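View pics/b.png

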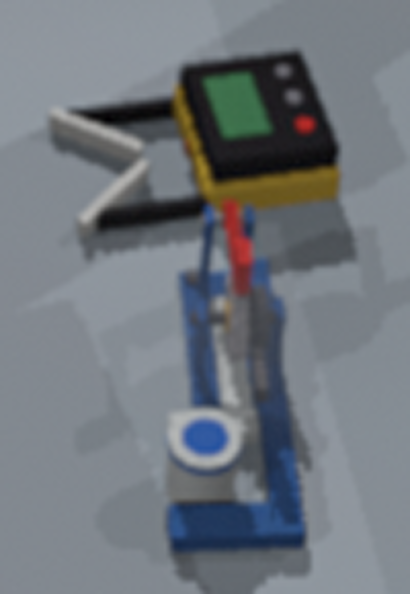

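The top crop shows the tab at (497,275), the pivot end at (380,247) and the holder's spot at (630,388). The reader's guide ends are at (52,360), (145,282), (238,387) and (172,285), with the mouth facing the robot. The side crop agrees: spot at (205,436), tab at (240,250).

```bash
python3 - <<'E'
from h import *
from scipy.optimize import least_squares
t=cam('top'); s=cam('side')
A=lambda p:np.array(p,float)/4.4+[190,110]
B=lambda p:np.array(p,float)/4.1+[265,150]
for n,p,z in [('holder',(630,388),56),('tab',(497,272),127),('pivend',(375,243),88)]: print(n,atz(t,A(p),z).round(1))
for n,p,z in [('holder',(205,436),56),('tab',(240,238),127)]: print('side',n,atz(s,B(p),z).round(1))
def pose(p,P):
    c,n=np.cos(p[2]),np.sin(p[2]); P=np.array(P,float); return np.c_[p[0]+c*P[:,0]-n*P[:,1],p[1]+n*P[:,0]+c*P[:,1],P[:,2]]
P=[(0,0,56),(30,100,127)]
f=lambda p:np.r_[(proj(t,pose(p,P))-A([(630,388),(497,275)])).ravel(),(proj(s,pose(p,P))-B([(205,436),(240,240)])).ravel()]
r=least_squares(f,[560,-140,-.2]); print('clamp',r.x.round(2),r.fun.round(1)); 
print('tab',pose(r.x,[(30,100,115)]),'pivot',pose(r.x,[(30,170,82)]))
# reader: face mouth corners z18 (inner top edges)
Q=[(-30,56.5,18),(-30,-56.5,18),(70,0,56)]
f=lambda p:np.r_[(proj(t,pose(p,Q))-A([(62,365),(225,392),(168,228)])).ravel()]
r=least_squares(f,[640,130,0]); print('reader',r.x.round(2),r.fun.round(1))
w=sense(); print('tool y',R.from_quat(w['orientation']).as_matrix().round(3).tolist())
E
```

```text
holder [[ 557.1 -148.6   56. ]]
tab [[615.2 -60.4 127. ]]
pivend [[637.9   9.4  88. ]]
side holder [[ 557.7 -147.5   56. ]]
side tab [[616.8 -50.2 127. ]]
clamp [ 5.5800e+02 -1.4707e+02 -2.7000e-01] [-0.5 -0.4 -0.7 -0.   0.  -0.2  0.   2. ]
tab [[613.46692263 -58.62238946 115.        ]] pivot [[632.04478584   8.86733567  82.        ]]
reader [ 5.8823e+02  1.4720e+02 -1.7000e-01] [-1.6  0.6  1.5  1.8  0.1 -2.4]
tool y [[-0.927, 0.374, -0.0], [0.374, 0.927, -0.0], [0.0, -0.0, -1.0]]
```

>>> carry_out:
  claw: [0.3, 0.3, 0.3, 0.3, 0.3, 0.3, 0.3, 0.3, 0.3, 0.3, 0.3, 0.3]
  slide:
    - [0.022, -0.038, 0]
    - [0.022, -0.038, 0]
    - [0.022, -0.038, 0]
    - [0.022, -0.038, 0]
    - [0.022, -0.038, 0]
    - [0.022, -0.038, 0]
    - [0.022, -0.038, 0]
    - [0.022, -0.038, 0]
    - [0.022, -0.038, 0]
    - [0.022, -0.038, 0]
    - [0.022, -0.038, 0]
    - [0, 0, 0]
  spin: [-0.13, -0.13, -0.13, -0.13, -0.13, -0.13, -0.13, -0.13, -0.13, -0.13, -0.13, 0]

```text
t: 2.3
eef_pos: [488.2, 178.3, 245.1]
orientation: [0.792, 0.611, 0.0, 0.001]
contact_force: [-0.9, 0.0, -0.2]
gripper_width: 60.7
grasp_force: 0.0
```

```bash
python3 - <<'E'
from h import *
s=sense(); im=capture('wrist'); np.save('/tmp/w1.npy',im); cm=cam('wrist',s); np.savez('/tmp/w1cm.npz',K=cm[0],D=cm[1],E=cm[2])
def pose(p,P):
    c,n=np.cos(p[2]),np.sin(p[2]); P=np.array(P,float); return np.c_[p[0]+c*P[:,0]-n*P[:,1],p[1]+n*P[:,0]+c*P[:,1],P[:,2]]
q=proj(cm,pose([588.2,147.2,-.17],[(-30,56.5,18),(-30,-56.5,18),(37.3,0,18),(0,0,0),(70,0,56)])); print(q.round())
o=im.copy()
for a in q: cv2.circle(o,tuple(int(x) for x in a),3,(0,0,255),1)
cv2.imwrite('pics/w1.png',cv2.resize(o,(784,588)))
E
```

```text
[[339. 142.]
 [342. 230.]
 [395. 184.]
 [361. 183.]
 [436. 189.]]
```

View pics/w1.png

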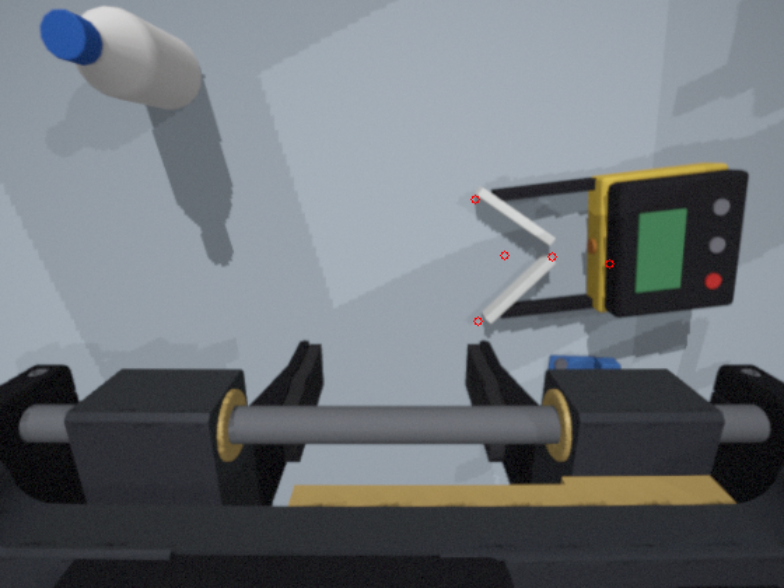

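The view shows the reader's walls from about (480,190) to (550,242) and (488,320) to (553,260). The model is therefore about 5 px (roughly 10 mm) off, so I'll zoom in to measure the inner edges.

```bash
python3 - <<'E'
import numpy as np,cv2
im=np.load('/tmp/w1.npy'); cv2.imwrite('pics/w1z.png',cv2.resize(im[128:238,328:438],None,fx=5.4,fy=5.4,interpolation=cv2.INTER_CUBIC))
E
```

```text
(no output)
```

View pics/w1z.png

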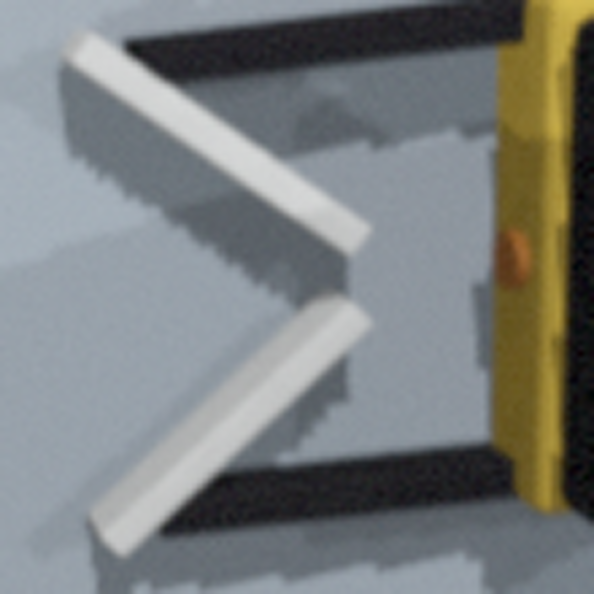

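The zoom shows the upper wall's inner top edge running from (80,62) to (348,256). The lower wall's bottom edge (z≈0) runs from (92,517) to (322,296), and its inner top edge from about (108,533) to (342,305).

```bash
cat >> h.py <<'E'
def pose(p,P):
    c,n=np.cos(p[2]),np.sin(p[2]); P=np.array(P,float); return np.c_[p[0]+c*P[:,0]-n*P[:,1],p[1]+n*P[:,0]+c*P[:,1],P[:,2]]
def reader_fit(cm,up18,lo0,lo18,x0):
    # wall lines: distance 24 from origin; residual = world point offset from the wall line
    n1=np.array([np.sin(np.radians(40)),np.cos(np.radians(40))])
    def f(p):
        c,s=np.cos(p[2]),np.sin(p[2]); Rm=np.array([[c,s],[-s,c]]); o=[]
        for uv,z,sg in ((up18,18,1),(lo18,18,-1),(lo0,0,-1)):
            if len(uv):
                q=(atz(cm,uv,z)[:,:2]-p[:2])@Rm.T; o.append(q@(n1*[1,sg])-24)
        return np.concatenate(o)
    from scipy.optimize import least_squares
    r=least_squares(f,x0); return r.x,r.fun
E
python3 - <<'E'
from h import *
d=np.load('/tmp/w1cm.npz'); cm=(d['K'],d['D'],d['E']); print(ray(cm,[[280,210]])[0])
Z=lambda p:(np.array(p,float)+.5)/5.4+[328,128]-.5
for a in ([],[(108,533),(342,305)]):
    x,e=reader_fit(cm,Z([(80,62),(348,256)]),Z([(92,517),(322,296)]),Z(a) if a else [],[588,147,-.17]); print(x.round(3),e.round(1))
print(atz(cm,Z([(80,62),(92,517)]),18).round(1), pose(x,[(-30,56.5,0),(-30,-56.5,0)]).round(1))
print('arm yaw', np.arctan2(*(np.diff(atz(cm,Z([(215,535),(490,508)]),18)[:,:2],axis=0)[0][::-1])))
print('case front mid z0', ((atz(cm,Z([(497,45),(492,450)]),0).mean(0)[:2]-x[:2])).round(1))
E
```

```text
[509.11864781 260.18912777 385.55117032]
[ 5.94434e+02  1.49698e+02 -1.38000e-01] [ 0.5 -0.5  0.6 -0.6]
[ 5.93714e+02  1.50743e+02 -1.30000e-01] [ 0.9 -0.9 -0.5 -1.7  1.3  0.9]
[[572.4 210.7  18. ]
 [554.5 104.7  18. ]] [[571.3 210.6   0. ]
 [556.7  98.6   0. ]]
arm yaw -0.15205624461611705
case front mid z0 [ 69.7 -12.2]
```

>>> carry_out:
  claw: [0.4, 0.4, 0.4, 0.4, 0.4, 0.4, 0.4, 0.4, 0.4, 0.4, 0.4]
  slide:
    - [0.01, -0.033, 0]
    - [0.01, -0.033, 0]
    - [0.01, -0.033, 0]
    - [0.01, -0.033, 0]
    - [0.01, -0.033, 0]
    - [0.01, -0.033, 0]
    - [0.01, -0.033, 0]
    - [0.01, -0.033, 0]
    - [0.01, -0.033, 0]
    - [0.01, -0.033, 0]
    - [0, 0, 0]
  spin: [0, 0, 0, 0, 0, 0, 0, 0, 0, 0, 0]

```text
t: 3.45
eef_pos: [585.6, -149.2, 244.5]
orientation: [0.789, 0.615, -0.001, 0.001]
contact_force: [1.2, -0.0, -0.8]
gripper_width: 52.1
grasp_force: 0.0
```

```bash
python3 - <<'E'
from h import *
s=sense(); im=capture('wrist'); np.save('/tmp/w2.npy',im); cm=cam('wrist',s); np.savez('/tmp/w2cm.npz',K=cm[0],D=cm[1],E=cm[2])
print(s['t'],s['eef_pos'].round(1) if hasattr(s['eef_pos'],'round') else s['eef_pos'], ray(cm,[[280,210]])[0])
q=proj(cm,pose([558,-147,-.27],[(0,0,56),(25,100,127),(35,100,127),(30,89,127),(30,111,127),(30,170,82)])); print(q.round())
o=im.copy()
for a in q: cv2.circle(o,tuple(int(x) for x in a),2,(0,255,0),1)
cv2.imwrite('pics/w2.png',cv2.resize(o,(784,588)))
E
```

```text
3.45 [ 585.6 -149.2  244.5] [605.91162331 -66.94919046 384.72919027]
[[257. 194.]
 [281.  97.]
 [294.  98.]
 [287. 112.]
 [288.  83.]
 [289.  15.]]
```

View pics/w2.png

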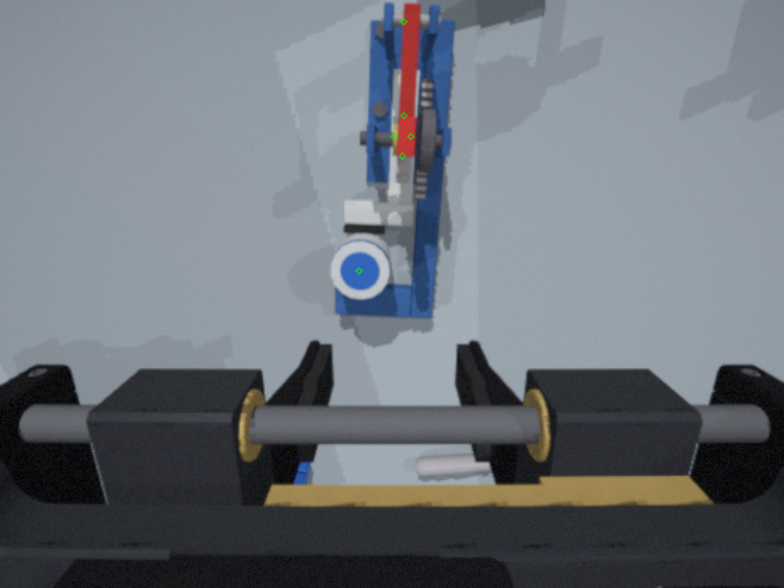

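The holder's spot is exactly on the prediction at (360,271). The tab's top is centred near (406,137) and the pivot near (411,20), so the yaw is slightly larger than estimated.

```bash
python3 - <<'E'
from h import *
from scipy.optimize import least_squares
d=np.load('/tmp/w2cm.npz'); cm=(d['K'],d['D'],d['E']); im=np.load('/tmp/w2.npy').astype(int)
red=(im[...,2]>130)&(im[...,1]<70)&(im[...,0]<80); ys,xs=np.nonzero(red); 
for y in range(ys.min(),ys.max()+1,4): x=xs[ys==y]; print(y,x.min(),x.max(),end=' | ')
t=(ys>=86)&(ys<=108); tc=[(xs[t].min()+xs[t].max())/2,97.5]
b=np.load('/tmp/w2.npy'); blue=(im[...,0]>150)&(im[...,2]<70)&(np.arange(420)[:,None]>165)&(np.arange(420)[:,None]<215)&(np.arange(560)<290)
by,bx=np.nonzero(blue); hc=[bx.mean(),by.mean()]
print('\ntab',tc,'spot',hc, atz(cm,[tc],127),atz(cm,[hc],56))
p=least_squares(lambda p:(proj(cm,pose(p,[(0,0,56),(30,100,127)]))-[hc,tc]).ravel(),[558,-147,-.27]); print(p.x.round(3),p.fun.round(1))
print(pose(p.x,[(30,100,115),(30,170,82)]).round(1))
E
```

```text
3 290 299 | 7 289 299 | 11 289 298 | 15 288 299 | 19 288 299 | 23 288 298 | 27 288 298 | 31 288 298 | 35 287 297 | 39 287 297 | 43 287 297 | 47 287 297 | 51 287 296 | 55 287 296 | 59 287 295 | 63 287 295 | 67 286 295 | 71 286 295 | 75 286 295 | 79 286 294 | 83 285 295 | 87 285 296 | 91 285 296 | 95 285 296 | 99 285 296 | 103 284 296 | 107 284 295 | 111 288 292 | 
tab [np.float64(290.0), 97.5] spot [np.float64(259.80308219178085), np.float64(195.0804794520548)] [[615.41154647 -59.15784852 127.        ]] [[ 560.81127559 -149.30481846   56.        ]]
[ 5.61171e+02 -1.48709e+02 -2.53000e-01] [ 0.2 -0.6 -0.1  0.4]
[[615.3 -59.4 115. ]
 [632.8   8.4  82. ]]
```

>>> carry_out:
  claw: [0.5, 0.5, 0.5, 0.5, 0.5, 0.5, 0.5, 0.5, 0.5]
  slide:
    - [0.01, 0.03, 0]
    - [0.01, 0.03, 0]
    - [0.01, 0.03, 0]
    - [0, 0, -0.03]
    - [0, 0, -0.03]
    - [0, 0, -0.03]
    - [0, 0, -0.02]
    - [0, 0, -0.014]
    - [0, 0, 0]
  spin: [-0.01, 0, 0, 0, 0, 0, 0, 0, 0]

```text
t: 4.4
eef_pos: [614.3, -53.4, 118.8]
orientation: [0.79, 0.613, -0.001, -0.001]
contact_force: [-0.4, -1.0, -0.6]
gripper_width: 43.8
grasp_force: 0.0
```

>>> carry_out:
  claw: [0.5, 0.5, 1, 1, 1, 1, 1, 1]
  slide:
    - [0.001, -0.005, 0]
    - [0, 0, 0]
    - [0, 0, 0]
    - [0, 0, 0]
    - [0, 0, 0]
    - [0, 0, 0]
    - [0, 0, 0]
    - [0, 0, 0]
  spin: [0, 0, 0, 0, 0, 0, 0, 0]
  force: 30

```text
t: 5.2
eef_pos: [616.0, -60.2, 120.5]
orientation: [0.791, 0.612, -0.0, -0.0]
contact_force: [-2.6, 0.9, 2.9]
gripper_width: 9.6
grasp_force: 29.9
```

>>> carry_out:
  claw: [1, 1, 1, 1, 1, 1, 1, 1, 1, 1, 1, 1]
  slide:
    - [0.001, 0.0037, 0.0068]
    - [0.001, 0.0044, 0.0064]
    - [0.001, 0.0049, 0.006]
    - [0, 0, 0]
    - [0, 0, 0]
    - [0, 0, 0]
    - [0, 0, 0]
    - [0, 0, 0]
    - [0, 0, 0]
    - [0, 0, 0]
    - [0, 0, 0]
    - [0, 0, 0]
  spin: [0, 0, 0, 0, 0, 0, 0, 0, 0, 0, 0, 0]

```text
t: 6.4
eef_pos: [619.3, -48.2, 140.2]
orientation: [0.791, 0.612, -0.0, 0.0]
contact_force: [-1.4, -5.3, -3.1]
gripper_width: 9.9
grasp_force: 30.0
```

>>> carry_out:
  claw: [1, 1, 1, 1, 1, 1]
  slide:
    - [0, 0, 0]
    - [0, 0, 0]
    - [0, 0, 0]
    - [0, 0, 0]
    - [0, 0, 0]
    - [0, 0, 0]
  spin: [0, 0, 0, 0, 0, 0]

```text
t: 7.0
eef_pos: [619.3, -48.2, 140.2]
orientation: [0.791, 0.612, -0.0, 0.0]
contact_force: [-0.4, -4.8, -3.2]
gripper_width: 10.1
grasp_force: 30.0
```

```bash
python3 - <<'E'
from h import *
im=capture('top'); cv2.imwrite('pics/t2.png',cv2.resize(im[140:230,250:370],None,fx=6,fy=6,interpolation=cv2.INTER_CUBIC))
im=capture('side'); cv2.imwrite('pics/s2.png',cv2.resize(im[180:300,270:370],None,fx=5,fy=5,interpolation=cv2.INTER_CUBIC))
print(sense()['t'])
E
```

```text
7.1
```

View pics/s2.png

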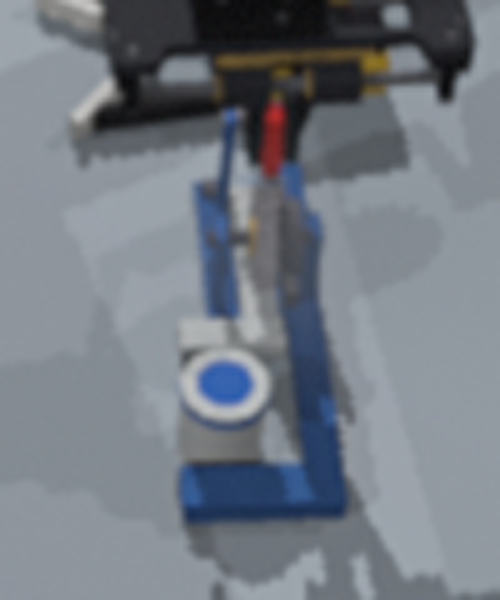

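The jaw's block now shows behind the holder, with its lower front edge near (200,350) in the crop, and the pawl is up. I'll put a number on the jaw's position.

```bash
python3 - <<'E'
from h import *
c=np.array([560,-148.]);y=-.26
def loc(q): d=q[:2]-c; return [d@[np.cos(y),np.sin(y)], d@[-np.sin(y),np.cos(y)]]
s=cam('side'); 
for p in [(200,350),(185,320)]: print(np.round(loc(atz(s,np.array(p)/5+[270,180],18)[0]),1))
print(proj(s,pose([560,-148,y],[(0,24,18),(0,48,18)])).round(1),(proj(s,pose([560,-148,y],[(-20,48,18),(-20,24,18)]))-[270,180])*5)
E
```

```text
[-8.  50.8]
[-14.1  72.7]
[[313.9 257.5]
 [312.9 250.6]] [[179.34320945 355.14113879]
 [183.93276925 389.50237633]]
```

The jaw's face is at y≈50 mm in the clamp's frame, against 48 expected, so it is fully back. I'll lower the pawl along its arc, release it and rise.

>>> carry_out:
  claw: [1, 1, 1, 1, 0.5, 0.5, 0.5, 0.5, 0.5, 0.5, 0.5, 0.5]
  slide:
    - [-0.001, -0.0049, -0.006]
    - [-0.001, -0.0044, -0.0064]
    - [-0.001, -0.0037, -0.0068]
    - [0, 0, 0]
    - [0, 0, 0]
    - [0, 0, 0]
    - [0, 0, 0]
    - [0, 0, 0.02]
    - [0, 0, 0.04]
    - [0, 0, 0.04]
    - [0, 0, 0.02]
    - [0, 0, 0]
  spin: [0, 0, 0, 0, 0, 0, 0, 0, 0, 0, 0, 0]

```text
t: 8.3
eef_pos: [618.2, -60.5, 244.2]
orientation: [0.791, 0.612, 0.003, 0.002]
contact_force: [0.2, 0.3, -0.0]
gripper_width: 43.4
grasp_force: 0.0
```

>>> carry_out:
  claw: [0, 0, 0, 0, 0, 0, 0, 0, 0, 0, 0]
  slide:
    - [-0.0145, -0.022, 0]
    - [-0.0145, -0.022, 0]
    - [-0.0145, -0.022, 0]
    - [-0.0145, -0.022, 0]
    - [0, 0, 0]
    - [0, 0, -0.036]
    - [0, 0, -0.036]
    - [0, 0, -0.036]
    - [0, 0, -0.036]
    - [0, 0, -0.03]
    - [0, 0, 0]
  spin: [0, 0, 0, 0, 0, 0, 0, 0, 0, 0, 0]

```text
t: 9.4
eef_pos: [555.6, -147.0, 62.2]
orientation: [0.79, 0.613, -0.003, -0.002]
contact_force: [-0.6, 0.6, 0.9]
gripper_width: 86.8
grasp_force: 0.0
```

>>> carry_out:
  claw: [0, 0, 0]
  slide:
    - [0.003, -0.001, -0.01]
    - [0, 0, -0.008]
    - [0, 0, 0]
  spin: [0, 0, 0]

```text
t: 9.7
eef_pos: [561.7, -149.2, 48.5]
orientation: [0.791, 0.612, 0.0, 0.0]
contact_force: [-0.1, 0.6, 0.4]
gripper_width: 87.0
grasp_force: 0.0
```

>>> carry_out:
  claw: [0.2, 0.35, 1, 1, 1, 1, 1, 1]
  slide:
    - [0, 0, -0.003]
    - [0, 0, 0]
    - [0, 0, 0]
    - [0, 0, 0]
    - [0, 0, 0]
    - [0, 0, 0]
    - [0, 0, 0]
    - [0, 0, 0]
  spin: [0, 0, 0, 0, 0, 0, 0, 0]
  force: 15

```text
t: 10.5
eef_pos: [561.1, -149.2, 45.6]
orientation: [0.791, 0.612, -0.0, -0.0]
contact_force: [-3.5, 1.3, 3.9]
gripper_width: 46.3
grasp_force: 15.0
```

>>> carry_out:
  claw: [1, 1, 1, 1, 1, 1, 1]
  slide:
    - [-0.01, 0.0026, 0]
    - [-0.017, 0.0045, 0]
    - [-0.02, 0.0053, 0]
    - [-0.02, 0.0053, 0]
    - [-0.015, 0.004, 0]
    - [-0.005, 0.0013, 0]
    - [0, 0, 0]
  spin: [0, 0, 0, 0, 0, 0, 0]

```text
t: 11.2
eef_pos: [473.6, -125.9, 45.5]
orientation: [0.791, 0.612, 0.0, -0.001]
contact_force: [-0.5, 0.1, -0.4]
gripper_width: 46.7
grasp_force: 15.0
```

>>> carry_out:
  claw: [1, 1, 1, 1, 1, 1, 1, 1, 1, 1, 1, 1]
  slide:
    - [0, 0.015, 0]
    - [0, 0.025, 0]
    - [0.002, 0.03, 0]
    - [0.003, 0.03, 0]
    - [0.003, 0.03, 0]
    - [0.003, 0.03, 0]
    - [0.003, 0.03, 0]
    - [0.003, 0.03, 0]
    - [0.003, 0.03, 0]
    - [0.003, 0.024, 0]
    - [0.003, 0.015, 0]
    - [0, 0, 0]
  spin: [0.01, 0.01, 0.01, 0.01, 0.01, 0.01, 0.01, 0.01, 0.01, 0.01, 0.01, 0]

```text
t: 12.4
eef_pos: [500.9, 165.5, 45.6]
orientation: [0.755, 0.656, 0.001, -0.0]
contact_force: [1.3, 2.8, 2.4]
gripper_width: 46.3
grasp_force: 15.0
```

```bash
python3 - <<'E'
from h import *
s=sense(); m=R.from_quat(s['orientation']).as_matrix(); print(s['eef_pos'].round(1),'tool y yaw',np.arctan2(m[1,1],m[0,1]))
im=capture('top'); cv2.imwrite('pics/t3.png',cv2.resize(im[110:235,190:350],None,fx=4.8,fy=4.8,interpolation=cv2.INTER_CUBIC))
E
```

```text
[500.9 165.5  45.6] tool y yaw -0.139477531485956
```

View pics/t3.png

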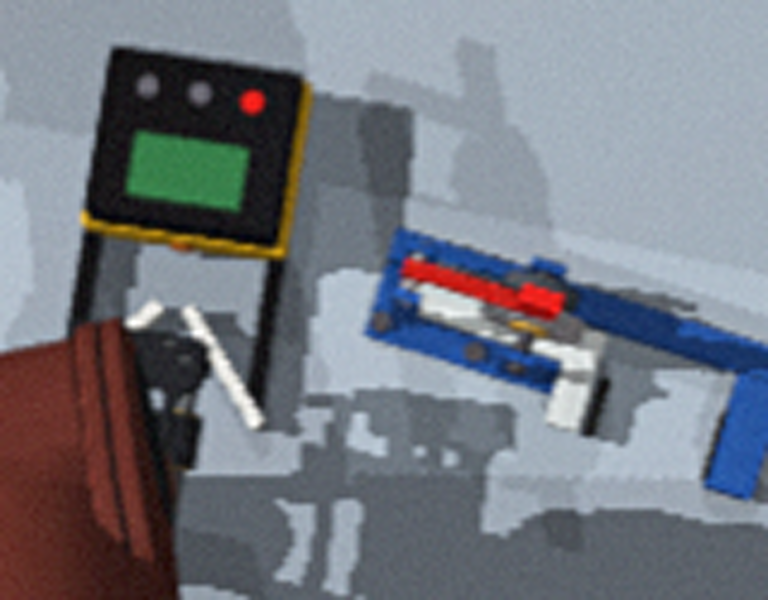

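The jaw is back, the throat is empty and the pawl is down. Next I push along the reader's axis.

>>> carry_out:
  claw: [1, 1, 1, 1, 1, 1, 1]
  slide:
    - [0.012, -0.002, 0]
    - [0.018, -0.003, 0]
    - [0.02, -0.0033, 0]
    - [0.018, -0.003, 0]
    - [0.012, -0.002, 0]
    - [0.005, -0.001, 0]
    - [0, 0, 0]
  spin: [0, 0, 0, 0, 0, 0, 0]
  force: 8

```text
t: 13.15
eef_pos: [586.0, 146.9, 45.5]
orientation: [0.756, 0.654, -0.0, 0.001]
contact_force: [2.2, -1.4, 0.7]
gripper_width: 47.0
grasp_force: 8.0
```

>>> carry_out:
  claw: [1, 1, 1, 1, 1]
  slide:
    - [0.002, 0, 0]
    - [0.002, 0, 0]
    - [0.002, 0, 0]
    - [0.002, 0, 0]
    - [0, 0, 0]
  spin: [0, 0, 0, 0, 0]

```text
t: 13.65
eef_pos: [593.2, 148.8, 45.5]
orientation: [0.756, 0.655, -0.0, -0.0]
contact_force: [-3.6, 1.1, 3.0]
gripper_width: 46.5
grasp_force: 8.0
```

>>> carry_out:
  claw: [1, 1, 1, 1, 1, 1]
  slide:
    - [0.0015, 0, 0]
    - [0.0015, 0, 0]
    - [0.0015, 0, 0]
    - [0.0015, 0, 0]
    - [0, 0, 0]
    - [0, 0, 0]
  spin: [0, 0, 0, 0, 0, 0]

```text
t: 14.25
eef_pos: [596.1, 148.2, 44.9]
orientation: [0.756, 0.655, -0.003, -0.002]
contact_force: [-16.4, -2.3, 11.8]
gripper_width: 51.7
grasp_force: 8.0
```

>>> carry_out:
  claw: [1, 1, 0.3, 0.2, 0.1, 0, 0, 0, 0, 0]
  slide:
    - [-0.002, 0, 0]
    - [-0.002, 0, 0]
    - [0, 0, 0]
    - [0, 0, 0]
    - [0, 0, 0]
    - [0, 0, 0]
    - [0, 0, 0.02]
    - [0, 0, 0.04]
    - [0, 0, 0.04]
    - [0, 0, 0]
  spin: [0, 0, 0, 0, 0, 0, 0, 0, 0, 0]

```text
t: 15.25
eef_pos: [598.8, 148.8, 151.3]
orientation: [0.756, 0.655, 0.004, 0.002]
contact_force: [1.0, 1.1, 0.9]
gripper_width: 86.6
grasp_force: 0.0
```

>>> carry_out:
  claw: [0, 0, 0, 0, 0]
  slide:
    - [0, 0, 0.04]
    - [-0.008, -0.026, 0.01]
    - [-0.008, -0.026, 0]
    - [-0.008, -0.026, 0]
    - [0, 0, 0]
  spin: [0, 0, 0, 0, 0]

```text
t: 15.75
eef_pos: [571.0, 65.8, 195.8]
orientation: [0.758, 0.653, -0.0, 0.0]
contact_force: [0.7, -0.8, 0.4]
gripper_width: 86.8
grasp_force: 0.0
```

```bash
python3 - <<'E'
from h import *
s=sense(); im=capture('wrist'); np.save('/tmp/w3.npy',im); cm=cam('wrist',s); np.savez('/tmp/w3cm.npz',K=cm[0],D=cm[1],E=cm[2])
print(s['t'],s['eef_pos'].round(1)); q=proj(cm,[[594,150,56]])[0]; print(q)
u,v=q.astype(int); x0,y0=max(u-70,0),max(v-60,0); print(x0,y0)
cv2.imwrite('pics/w3.png',cv2.resize(im[y0:y0+110,x0:x0+145],None,fx=5.4,fy=5.4,interpolation=cv2.INTER_CUBIC))
E
```

```text
15.75 [571.   65.8 195.8]
[292.94773524 108.38871369]
222 48
```

View pics/w3.png

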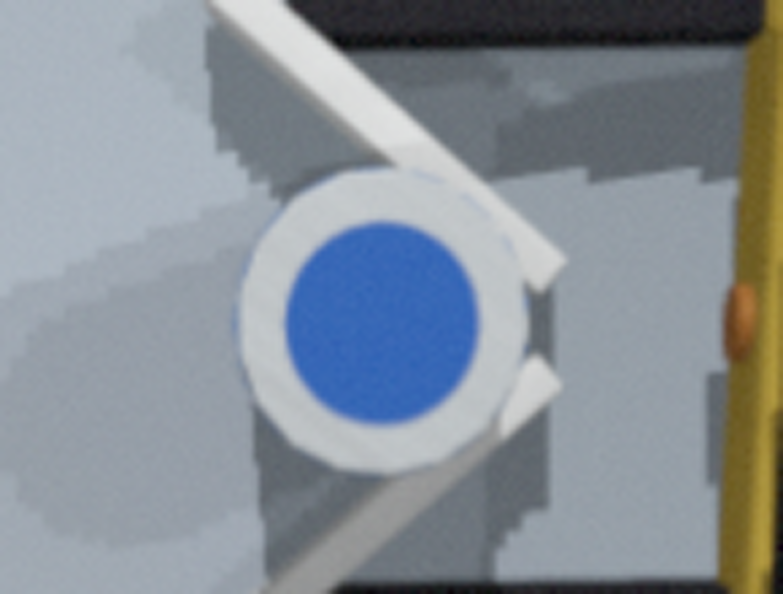

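The holder stands upright between the walls, with its spot centred near (382,322). The upper inner edge runs from (212,5) to (542,289) and the lower one from (265,587) to (535,355). I'll check the seating with numbers.

```bash
python3 - <<'E'
from h import *
d=np.load('/tmp/w3cm.npz'); cm=(d['K'],d['D'],d['E']); im=np.load('/tmp/w3.npy').astype(int)
Z=lambda p:(np.array(p,float)+.5)/5.4+[222,48]-.5
x,e=reader_fit(cm,Z([(212,5),(542,289)]),[],Z([(265,587),(535,355)]),[594,150,-.14]); print(x.round(3),e.round(2))
m=(im[...,0]>140)&(im[...,2]<100); m[:, :270]=0;m[:,320:]=0;m[:85]=0;m[135:]=0; ys,xs=np.nonzero(m); print(len(xs),xs.mean(),ys.mean())
h=atz(cm,[[xs.mean(),ys.mean()]],56)[0]; dd=h[:2]-x[:2]; c,s=np.cos(x[2]),np.sin(x[2]); print('holder',h.round(1),'in reader frame',[dd@[c,s],dd@[-s,c]])
# rim ellipse predicted if at nest
print((proj(cm,[[x[0],x[1],56]])[0]-[222,48])*5.4)
E
```

```text
[ 5.92919e+02  1.51457e+02 -1.28000e-01] [-0.38  0.38 -0.44  0.44]
1010 292.17920792079207 107.42673267326732
holder [593.4 150.9  56. ] in reader frame [np.float64(0.5893689208503248), np.float64(-0.48647440327565883)]
[375.32228207 317.83997051]
```

The holder sits within about 1 mm of the seated point, the pawl is down and the jaw is back. The gripper is clear of everything, so I'm handing it in.

```bash
python3 -c "
from cell import *
print(close_job())"
```

```text
the job is handed in; nothing more can be done
None
```

The job is handed in, with no verdict returned. By my camera checks, the jaw ran fully back, the pawl is down again, and the holder stands released in the reader within about 1 mm of the seated point.

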